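# Put the condiment caddy back in order

## Robot

A 6-joint arm with a two-finger parallel gripper is mounted at the origin on a cart in front of the work surface, level with it; the furniture and walls round the work are solid. World frame = base frame: x ahead of the robot, y to its left, z up, the work surface at z = 0. Lengths are in mm, angles in degrees, forces in N, time in s.
With the tool pointing down it reaches from about 300 to 850 mm from the base axis. Payload 4.2 kg.
Tool frame: the origin (TCP) lies midway between the tips of the shut fingers; the grasp point (between the pads) lies 19 mm behind it; z points along the fingers, y is the line along which they close (so a half turn about z gives the same grasp; the last joint's range is limited). The gripper opens to 91 mm and grips with 3 to 60 N. Pads are 32 mm wide; open, the fingers measure 118 mm over their backs; the gripper's body (76 mm by 178 mm) begins 60 mm behind the grasp point.
Start: joints at [-67.781, 18.312, 89.639, -0, 72.044, -1.146], TCP at [228.044, -527.863, 213.976] pointing down, gripper open.
Joint ranges: [-177.97, 177.97], [-48.28, 115.42], [12.27, 149.76], [-77.06, 257.06], [2.81, 150.46], [-146.56, 146.56]. Speed limits (degrees/s): [147.25, 147.25, 180, 180, 180, 180].

## Interface

Orientations are given as [roll, pitch, yaw] about the fixed x, y, z axes, in that order (R = Rz(yaw) Ry(pitch) Rx(roll)).
In Python, from workcell import env gives the robot as it stands.
- The arm moves only by the shell command python3 -m jog 'ROWS' [FORCE]. ROWS is a JSON object of lists of equal length, an entry for each row: "jaw": the finger opening in mm, from 0 to 91.2; "slide": the shift along the tool's x, y, z in units of 30 mm (1.0 is 30 mm), a list of three; "spin": the turn about the tool's z in units of 8 degrees (1.0 is 8 degrees). In form: {"jaw": [jaw, ...], "slide": [[dx, dy, dz], ...], "spin": [spin, ...]}. A call has 1 to 10 rows; each row shifts and turns the commanded pose from where the row before left it, along the tool's axes as they then stand; what a row does not reach is not made up. A row lasts 1/10 s, in which the tool goes at most 50 mm and 8.59 degrees, less where a joint would pass 70% of its speed; a pose out of reach is approached as far as the arm can. A call is refused whole if a number of a shift passes 1 or a number of a turn 1, either way. A call with a gripper value outside its range is refused whole. The fingers move at their own pace and stop on an object; FORCE is the grip in N (left out, the last holds). Time passes only in rows, so rows that do not move let the fingers close. It gives the time, the measured TCP pose, the force, the opening and the grip force at its end, in the units of the state.
- env.state(): the state, without advancing time (a new reading comes with each control period).
- env.grab_frame(name): name is "side" or "top" or "wrist"; returns the picture (480x640x3 uint8, red, green, blue); there is no depth.
- env.camera_model(name): a dict with "fx", "fy", "cx", "cy" (pixels), "D" ([k1, k2, p1, p2, k3] as OpenCV has them; the pictures are not rectified), "camera_from_world" (4x4, takes a point from world to camera coordinates). Camera axes: x right, y up, looking along -z (the intrinsics and any distortion apply to the point x, -y, -z); pixel columns grow to the right and rows downward; lengths in mm; the calibration is good to about 2 mm. A picture is of the moment at which its call begins: read the wrist's pose just before it. camera_model takes no time and is no camera call; for the wrist camera it gives the pose at the moment of the call.
- env.job_done(): hands the job in; it is judged then, once.
The state is a dict: "time_s": time; "qpos": joint angles; "qvel": joint speeds; "effort": joint torques, N m; "ee_pos": TCP position; "ee_rot": TCP orientation; "force": force on the tool from outside, world axes, zero at the start; "torque": the same for the moment, N m; "gripper_width": finger opening in mm; "gripper_force": force on a finger pad.
Only numpy, scipy, OpenCV 4.12 (cv2) and the standard library are available. Lean on these libraries where they do the work, as an engineer would, in place of code of your own. Each camera call takes 0.05 s, during which the arm holds its last target. There are 200 camera calls.

## Task

Put the dark wooden caddy back in order (left and right as seen with its three small compartments nearest to you): the salt shaker front left, the black-capped spice jar front right, and between them the yellow-capped spice jar that now stands on the jam jar. Put the jam jar from the board in the large compartment behind the salt shaker, and the grey-lidded jar in the large one behind the black-capped jar. Set everything down upright without tipping anything over, and leave the garlic and the lemon on the board and the mug where they are.

Things in the scene. Friction and masses are not known exactly. Their poses are not given: they have to be found in the camera images.
- caddy: Dark wooden caddy, 170 x 226 mm (x, y), fixed, turned under 0.35 rad. Origin: centre of underside; -x front (three small cells), +y left seen from the front. Cork floor at z 8 mm; outer walls to 44-50, dividers to 38 mm. Small cells 66 x 66 mm: centres x -44, y +72 (left), 0, -72 (right). Large cells 82 x 88 mm: x +36, y +61 (left), -61 (right); narrow slot between them stays empty.
- board: Chopping board of brown wood with darker end strips and a groove line, 240 (x) x 220 (y) x 18 mm, heavy, does not move. Origin: centre of its underside on the table, z up. At the start the jam jar, the grey-lidded jar, the garlic and the lemon stand on it, about 100 mm apart, in any order. Board and caddy may change sides on the table.
- salt_shaker: Salt shaker: clear round body 44 mm in diameter up to 66 mm, narrowing to a rounded light grey cap (34 mm) with holes; 90 mm high, about 0.1 kg. Origin: centre of its underside; z up. It starts upright in the left or middle small compartment of the caddy. Take it 60 mm above its underside.
- black_cap_jar: Round spice jar with dark green herbs, a black label and a black-brown cap: 41 mm in diameter over its whole height of 105 mm, about 0.11 kg. Origin: centre of its underside; z up. It starts upright in the left or middle small compartment of the caddy. Take it 65 mm above its underside.
- yellow_cap_jar: Spice jar with a mustard-yellow round cap, white label and pale contents: square body with rounded corners 41 x 41 mm (sides along its x and y axes) up to 87 mm, 96 mm high in all, about 0.11 kg. Origin: centre of its underside; z up. It starts standing on the jam jar's lid, 90 mm above the jam jar's underside. Take it 62 mm above its underside.
- jam_jar: Jam jar with red contents and a white lid: round, 65 mm in diameter, 90 mm high, about 0.39 kg. Origin: centre of its underside; z up. It starts on the board with the yellow-capped jar on its lid. Take it 64 mm above its underside.
- grey_lid_jar: Jar with light brown contents and a grey lid: 60 mm along its x axis, 67 mm along its y axis, 90 mm high, about 0.37 kg. Origin: centre of its underside; z up. Starts upright on the board. Take it across its x axis, 64 mm above its underside.
- garlic: Garlic bulb, 48 mm across and 49 mm high, loose on the board; to be left alone. Origin: centre of its underside.
- lemon: Yellow lemon, 75 x 56 x 57 mm, loose on the board; to be left alone. Origin: centre of its underside.
- mug: Cream mug, 104 mm high, body 90 mm across, its handle along its own -y; stands on the table behind caddy and board; to be left alone. Origin: on the table under the middle of body and handle together.
There are look-alikes about, which are no part of the job. What is shaped like the salt_shaker but blue or purple is not meant. Leave any orange look-alike of the grey_lid_jar alone.

How it is judged:
By the outcome, as a careful person would: the job done as asked, in the order asked, and still so for the second after the job is handed in, with the robot touching nothing.
It also fails if it takes over 144 s, if anything falls off the work surface, if the arm or the gripper's body presses on something with over 40 N, if the wrist force passes 120 N, or if a joint passes its speed limit or range.

## Working session

There is one attempt and no reset: what is moved stays moved. The work goes in short steps, Python scripts to look and compute and a shell command to move; the robot and the scene stay as the last step left them, time stands still between calls to the robot, and variables do not carry over. Pictures are saved under pics/ and viewed, at most 14 in all, crops included, and the job is handed in when it is done.

```bash
ls; mkdir -p pics; python3 - <<'E'
from workcell import env
import cv2,json
for n in("top","side"):
    im=env.grab_frame(n); cv2.imwrite(f"pics/{n}0.png",im[:,:,::-1])
    m=env.camera_model(n); print(n,m)
print(env.state())
E
```

```text
pics
top {'fx': 587.9419146675822, 'fy': 587.9419146675822, 'cx': 316.21738674643154, 'cy': 243.17887064573748, 'D': array([-0.09836032,  0.        ,  0.        ,  0.        ,  0.        ]), 'camera_from_world': array([[ 1.02762276e-01, -9.94705515e-01, -9.23758791e-04,
         1.84218927e+02],
       [ 9.69143402e-01,  9.99122043e-02,  2.25341115e-01,
        -5.76500872e+02],
       [-2.24055755e-01, -2.40518206e-02,  9.74279492e-01,
        -1.11872544e+03],
       [ 0.00000000e+00,  0.00000000e+00,  0.00000000e+00,
         1.00000000e+00]])}
side {'fx': 443.9797487347121, 'fy': 443.9797487347121, 'cx': 322.82350103564664, 'cy': 238.69367754355557, 'D': array([-0.04883933,  0.        ,  0.        ,  0.        ,  0.        ]), 'camera_from_world': array([[ 9.64153677e-01, -2.64813747e-01,  1.67739935e-02,
        -4.68552960e+02],
       [ 1.49818030e-01,  5.95464293e-01,  7.89288815e-01,
        -2.92736898e+02],
       [-2.19002843e-01, -7.58482667e-01,  6.13792961e-01,
        -6.25879456e+02],
       [ 0.00000000e+00,  0.00000000e+00,  0.00000000e+00,
         1.00000000e+00]])}
{'time_s': 0.1, 'qpos': array([-6.77812254e+01,  1.83472424e+01,  8.96993139e+01, -9.45405594e-04,
        7.20435624e+01, -1.14573721e+00]), 'qvel': array([-0.07464698, -0.09988275, -0.19095581, -0.06829908, -0.05179868,
        0.04184233]), 'effort': array([ 1.82205617e-04, -4.13332272e+01, -2.32509148e+01,  7.28800683e-02,
        4.21764760e-02, -7.70061229e-05]), 'ee_pos': array([ 227.8604589 , -527.43468399,  213.21241964]), 'ee_rot': array([-1.79909881e+02, -9.03255595e-04,  2.33648032e+01]), 'force': array([-0.3422201 , -0.39956914, -0.21128965]), 'torque': array([ 0.02385265, -0.0114953 ,  0.02511968]), 'gripper_force': 0.0, 'gripper_width': 91.2396042918375}
```

View pics/top0.png

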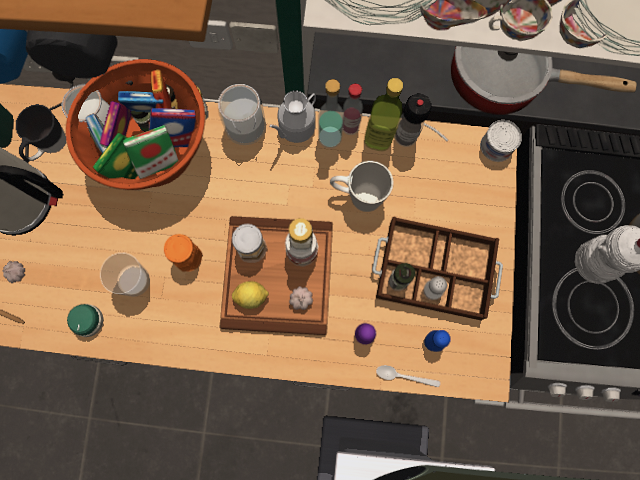

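View pics/side0.png

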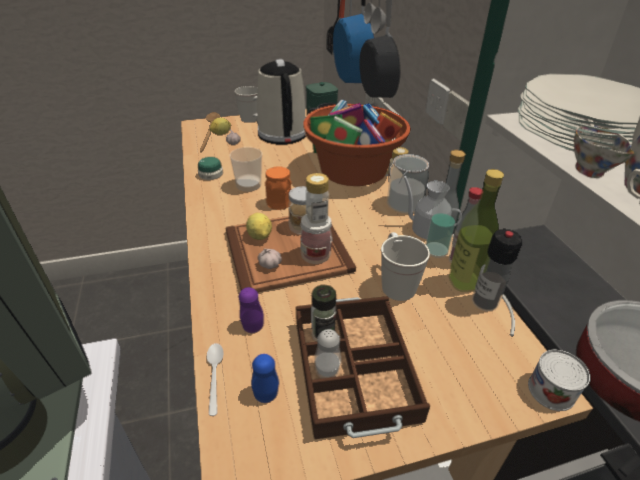

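The top view shows the board at (275,275) with the grey-lidded jar at (248,241), the yellow-capped jar on the jam jar at (300,235), the lemon at (250,295) and the garlic at (301,299). The caddy is at (438,268), with the black-capped jar at (402,275) in the left cell and the salt at (436,287) in the middle one. The look-alikes are purple (365,333), blue (437,340) and orange (180,250). All three stand outside the caddy and board, so they aren't the ones meant. I'll confirm that in one enlarged crop and measure.

```bash
cat > h.py <<'E'
from workcell import env
import cv2,numpy as np
def K(m): return np.array([[m['fx'],0,m['cx']],[0,m['fy'],m['cy']],[0,0,1.]])
def ray(m,uv):
    p=cv2.undistortPoints(np.array([[uv]],float),K(m),np.array(m['D'],float))[0,0]
    T=np.array(m['camera_from_world']);R,t=T[:3,:3],T[:3,3]
    return -R.T@t, R.T@np.array([p[0],-p[1],-1.])
def onz(m,uv,z):
    c,d=ray(m,uv); return c+d*(z-c[2])/d[2]
def proj(m,P):
    T=np.array(m['camera_from_world']);q=T[:3,:3]@np.array(P,float)+T[:3,3]
    q=np.array([[q[0],-q[1],-q[2]]])
    return cv2.projectPoints(q,np.zeros(3),np.zeros(3),K(m),np.array(m['D'],float))[0][0,0]
def tri(rays):
    A=np.zeros((3,3));b=np.zeros(3)
    for c,d in rays:
        d=d/np.linalg.norm(d);M=np.eye(3)-np.outer(d,d);A+=M;b+=M@c
    return np.linalg.solve(A,b)
def goal(x,y,z,yaw):
    """rows*units needed from the present pose, tool pointing down, to TCP x,y,z & tool yaw (deg, mod 180)"""
    s=env.state();r=s['ee_rot'];yaw0=r[2]
    R=cv2.Rodrigues(np.array([0,0,np.radians(yaw0)]))[0]@np.diag([1,-1,-1.])
    d=R.T@(np.array([x,y,z])-s['ee_pos'])
    dy=(yaw-yaw0+90)%180-90
    print('t',s['time_s'],'pos',s['ee_pos'].round(1),'rot',r.round(1),'slide units',(d/30).round(2),'spin units',round(-dy/8,2), 'q6',s['qpos'][5].round(1))
E
cat > m1.py <<'E'
from h import *
im=cv2.imread('pics/top0.png');m=env.camera_model('top')
a=cv2.resize(im[205:345,210:340],None,fx=3.0,fy=3.0,interpolation=2);b=cv2.resize(im[205:345,365:515],None,fx=2.6,fy=3.0,interpolation=2)
cv2.imwrite('pics/crop0.png',np.hstack([a,b]))
hsv=cv2.cvtColor(im,cv2.COLOR_BGR2HSV);H,S,V=cv2.split(hsv)
# caddy: dark brown
mk=np.zeros(V.shape,np.uint8);mk[212:328,368:508]=((V<95))[212:328,368:508]*255
mk=cv2.morphologyEx(mk,cv2.MORPH_OPEN,np.ones((2,2)))
c=max(cv2.findContours(mk,0,2)[0],key=cv2.contourArea);r=cv2.minAreaRect(c);bx=cv2.boxPoints(r)
print('caddy',r);P=np.array([onz(m,p,46) for p in bx]);print(P.round(1),P.mean(0).round(1))
for i in range(4):
    d=P[(i+1)%4]-P[i];print(np.linalg.norm(d).round(1),np.degrees(np.arctan2(d[1],d[0])).round(1))
for n,roi,z,f in (('yellow',(215,250,280,320),203,(H>18)&(H<32)&(S>120)),('black',(255,300,385,420),113,(V<60)),('salt',(270,305,420,452),96,(S<50)&(V>100)),('grey',(220,262,228,268),108,(S<60)&(V>80))):
    k=np.zeros(V.shape,np.uint8);y0,y1,x0,x1=roi;k[y0:y1,x0:x1]=f[y0:y1,x0:x1]*255
    c=max(cv2.findContours(k,0,2)[0],key=cv2.contourArea);(u,v),rr=cv2.minEnclosingCircle(c)
    print(n,(u,v),rr,cv2.contourArea(c),onz(m,(u,v),z).round(1))
E
python3 m1.py
```

```text
caddy ((439.38079833984375, 269.646728515625), (113.90782165527344, 83.71668243408203), 11.611486434936523)
[[ 456.4  113.3   46. ]
 [ 630.3   92.2   46. ]
 [ 605.4 -142.7   46. ]
 [ 432.5 -114.3   46. ]] [531.1 -12.9  46. ]
175.2 -6.9
236.2 -96.0
175.3 170.7
228.8 84.0
yellow (300.0, 230.3478240966797) 12.032270431518555 405.5 [543.4 270.2 203. ]
black (400.5, 280.5) 22.327213287353516 382.5 [487.5  73.7 113. ]
salt (435.6964416503906, 287.4776916503906) 11.965408325195312 268.0 [483.7   2.4  96. ]
grey (246.69480895996094, 240.16233825683594) 16.83049774169922 661.5 [537.  376.6 108. ]
```

View pics/crop0.png

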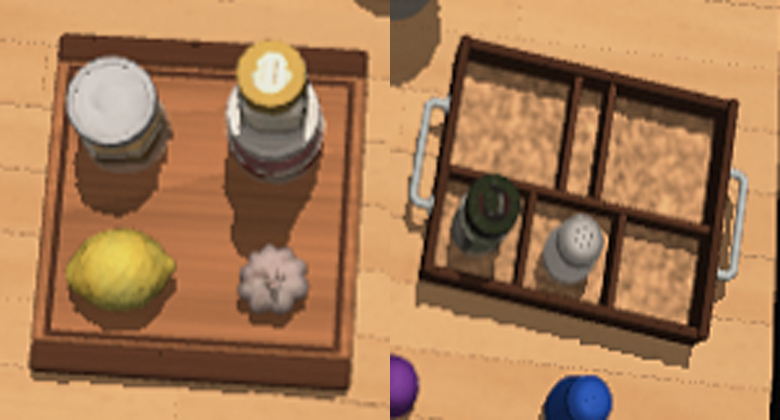

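The crop confirms it: the grey-lidded jar is at panel (112,102), the yellow-capped jar on the jam jar at (272,75), the black jar in the left cell and the salt (grey cap) in the middle one. The purple and blue look-alikes are outside. I'll move above the caddy to look with the wrist camera.

```bash
python3 -m jog '{"jaw":[91,91,91,91,91,91,91,91],"slide":[[0,0,-1],[0,0,-1],[0,0,-1],[0,0,-1],[0,0,0],[0,0,0],[0,0,0],[0,0,0]],"spin":[-1,-1,-1,-1,-1,-1,-1,-0.45]}'
python3 -m jog '{"jaw":[91,91,91,91,91,91,91,91,91,91],"slide":[[0.96,0.42,0],[0.96,0.42,0],[0.96,0.42,0],[0.96,0.42,0],[0.96,0.42,0],[0.96,0.42,0],[0.96,0.42,0],[0.96,0.42,0],[0.96,0.42,0],[0.96,0.42,0]],"spin":[0,0,0,0,0,0,0,0,0,0]}'
python3 -m jog '{"jaw":[91,91,91,91,91,91,91,91,91,91],"slide":[[0.96,0.42,0],[0.96,0.42,0],[0.96,0.42,0],[0.96,0.42,0],[0.96,0.42,0],[0.96,0.42,0],[0.96,0.42,0],[0.96,0.42,0],[0.5,0.2,0],[0,0,0]],"spin":[0,0,0,0,0,0,0,0,0,0]}'
python3 - <<'E'
from h import *
s=env.state();print(s['time_s'],s['ee_pos'].round(1),s['ee_rot'].round(1))
m=env.camera_model('wrist');im=env.grab_frame('wrist');cv2.imwrite('pics/w1.png',im[:,:,::-1]);np.save('w1.npy',m,allow_pickle=True)
T=m['camera_from_world'];print(-T[:3,:3].T@T[:3,3],T[:3,:3].round(2),m['fx'],m['D'])
E
```

```text
time_s: 0.9
ee_pos: [227.9, -527.6, 333.5]
ee_rot: [-180.0, -0.0, 83.2]
force: [0.9, -0.3, -0.4]
gripper_width: 91.1
gripper_force: 0.0
time_s: 1.9
ee_pos: [388.7, -256.2, 333.6]
ee_rot: [-180.0, -0.0, 83.0]
force: [1.0, -0.7, -0.4]
gripper_width: 91.3
gripper_force: 0.0
time_s: 2.9
ee_pos: [524.8, -25.7, 333.2]
ee_rot: [-179.9, 0.0, 83.1]
force: [-0.6, -0.2, -0.6]
gripper_width: 91.4
gripper_force: 0.0
2.9 [524.8 -25.7 333.2] [-179.9    0.    83.1]
[533.572315    41.02417962 502.87280345] [[ 0.99 -0.12 -0.  ]
 [ 0.12  0.96 -0.24]
 [ 0.03  0.24  0.97]] 385.61145969722065 [0.02834468 0.         0.         0.         0.        ]
```

View pics/w1.png

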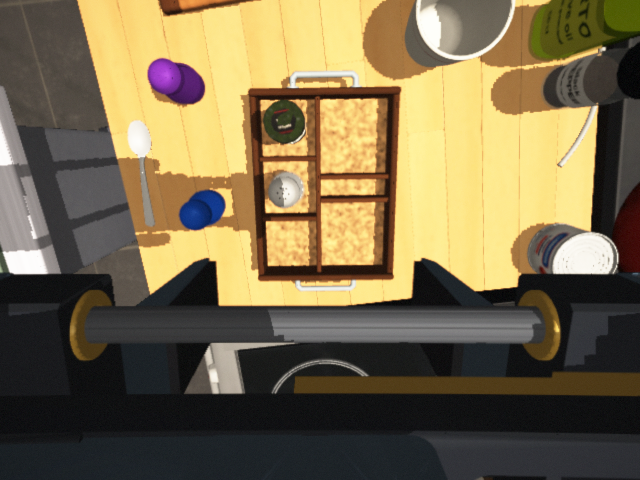

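The wrist view shows the caddy rim at about (250-400, 88-278), the black cap at (285,122), the salt cap at (287,190) and the empty right cell at (290,245).

```bash
cat > m2.py <<'E'
from h import *
im=cv2.imread('pics/w1.png');m=np.load('w1.npy',allow_pickle=True).item()
H,S,V=cv2.split(cv2.cvtColor(im,cv2.COLOR_BGR2HSV))
def blob(f,roi):
    k=np.zeros(V.shape,np.uint8);y0,y1,x0,x1=roi;k[y0:y1,x0:x1]=f[y0:y1,x0:x1]*255
    return max(cv2.findContours(k,0,2)[0],key=cv2.contourArea)
c=blob(V<100,(80,284,240,408));r=cv2.minAreaRect(c);P=np.array([onz(m,p,47) for p in cv2.boxPoints(r)])
print(r,P.round(1).tolist(),P.mean(0).round(1))
for i in range(4):
    d=P[(i+1)%4]-P[i];print(np.linalg.norm(d).round(1),np.degrees(np.arctan2(d[1],d[0])).round(1))
# cork cells: floor blobs
k=((H>8)&(H<25)&(V>120)).astype(np.uint8)*255;q=np.zeros_like(k);q[92:275,256:392]=k[92:275,256:392]
for c in cv2.findContours(q,0,2)[0]:
    if cv2.contourArea(c)>300: rr=cv2.minAreaRect(c);print('cell',np.round(rr[0],1),np.round(rr[1],1),round(rr[2],1),onz(m,rr[0],38).round(1))
for n,f,roi,z in(('salt',(S<70)&(V>90),(168,212,265,312),80),('black',(V<75),(98,146,264,308),113)):
    k=np.zeros(V.shape,np.uint8);y0,y1,x0,x1=roi;k[y0:y1,x0:x1]=f[y0:y1,x0:x1]*255
    k=cv2.morphologyEx(k,cv2.MORPH_OPEN,cv2.getStructuringElement(2,(9,9)))
    c=max(cv2.findContours(k,0,2)[0],key=cv2.contourArea);cc,rad=cv2.minEnclosingCircle(c)
    print(n,cc,rad,onz(m,cc,z).round(1))
E
python3 m2.py
```

```text
((325.1715393066406, 184.26535034179688), (184.54244995117188, 149.0485382080078), 88.93909454345703) [[467.5, 104.4, 47.0], [631.5, 87.4, 47.0], [621.4, -127.9, 47.0], [436.8, -109.3, 47.0]] [539.3 -11.4  47. ]
164.8 -5.9
215.5 -92.7
185.5 174.3
215.9 81.8
cell [290.5 241.5] [51. 47.] -0.0 [489.4 -70.8  38. ]
cell [288. 185.] [54. 54.] -0.0 [495.9  -1.3  38. ]
cell [288.  127.5] [57. 52.] 90.0 [504.9  64.   38. ]
cell [351.9 183.1] [173.   70.3] 89.2 [572.1  -8.2  38. ]
salt (285.94000244140625, 189.91000366210938) 18.028182983398438 [496.3  -2.5  80. ]
black (283.3983154296875, 122.28329467773438) 20.720624923706055 [505.8  65.6 113. ]
```

```bash
cat > m3.py <<'E'
from h import *
def caddy(im,m,roi,corners,zs=47):
    """fit the 4 outer rim lines near rough pixel corners TL,TR,BR,BL; return corner pixels"""
    V=cv2.cvtColor(im,cv2.COLOR_BGR2HSV)[:,:,2]
    k=np.zeros(V.shape,np.uint8);y0,y1,x0,x1=roi;k[y0:y1,x0:x1]=(V<100)[y0:y1,x0:x1]*255
    k=cv2.morphologyEx(k,cv2.MORPH_OPEN,np.ones((4,4)))
    c=max(cv2.findContours(k,0,1)[0],key=cv2.contourArea)[:,0].astype(np.float32)
    L=[]
    for i in range(4):
        a,b=np.array(corners[i],float),np.array(corners[(i+1)%4],float);u=(b-a)/np.linalg.norm(b-a);n=np.array([-u[1],u[0]])
        t=(c-a)@u;s=(c-a)@n;w=c[(abs(s)<6)&(t>12)&(t<np.linalg.norm(b-a)-12)]
        vx,vy,px,py=cv2.fitLine(w,cv2.DIST_HUBER,0,.01,.01)[:,0];L.append((px,py,vx,vy))
    out=[]
    for i in range(4):
        p=L[i-1];q=L[i];A=np.array([[p[2],-q[2]],[p[3],-q[3]]]);t=np.linalg.solve(A,[q[0]-p[0],q[1]-p[1]])[0];out.append((p[0]+t*p[2],p[1]+t*p[3]))
    return out
if __name__=='__main__':
    im=cv2.imread('pics/w1.png');m=np.load('w1.npy',allow_pickle=True).item()
    C=caddy(im,m,(80,284,240,408),[(249,90),(400,88),(393,278),(258,280)])
    P=np.array([onz(m,p,47) for p in C]);print(np.round(C,1).tolist(),P.round(1).tolist(),P.mean(0).round(1))
    for i in range(4):
        d=P[(i+1)%4]-P[i];print(np.linalg.norm(d).round(1),np.degrees(np.arctan2(d[1],d[0])).round(1))
    # drawn check
    yaw=np.radians(-6.6);ctr=P.mean(0)
    v=im.copy()
    for x,y,z in [(-44,72,38),(-44,0,38),(-44,-72,38),(36,61,38),(36,-61,38)]+[(sx*85,sy*113,47) for sx in(1,-1) for sy in (1,-1)]:
        R=cv2.Rodrigues(np.array([0,0,yaw]))[0];q=R@[x,y,0]+[ctr[0],ctr[1],z];u=proj(m,q);print((x,y),q.round(1),u.round(1))
        cv2.circle(v,tuple(int(a) for a in u),2,(255,0,255),-1)
    cv2.imwrite('pics/w1c.png',cv2.resize(v[75:295,235:415],None,fx=2.7,fy=2.7))
E
python3 m3.py
```

```text
[[251.8000030517578, 95.5], [395.3999938964844, 92.5], [388.79998779296875, 275.6000061035156], [255.0, 277.29998779296875]] [[470.3, 101.9, 47.0], [628.5, 85.7, 47.0], [605.8, -126.7, 47.0], [440.2, -109.0, 47.0]] [536.2 -12.   47. ]
159.1 -5.8
213.6 -96.1
166.6 173.9
213.0 81.9
(-44, 72) [500.8  64.6  38. ] [284.4 127.4]
(-44, 0) [492.5  -7.   38. ] [285.9 190. ]
(-44, -72) [484.2 -78.5  38. ] [287.2 247.9]
(36, 61) [579.   44.4  38. ] [353.5 137. ]
(36, -61) [565.  -76.8  38. ] [351.5 239. ]
(85, 113) [633.6  90.5  47. ] [399.8  87.4]
(85, -113) [ 607.7 -134.    47. ] [390.7 281. ]
(-85, 113) [464.8 110.   47. ] [245.6  88.3]
(-85, -113) [ 438.8 -114.5   47. ] [254.6 281.6]
```

View pics/w1c.png

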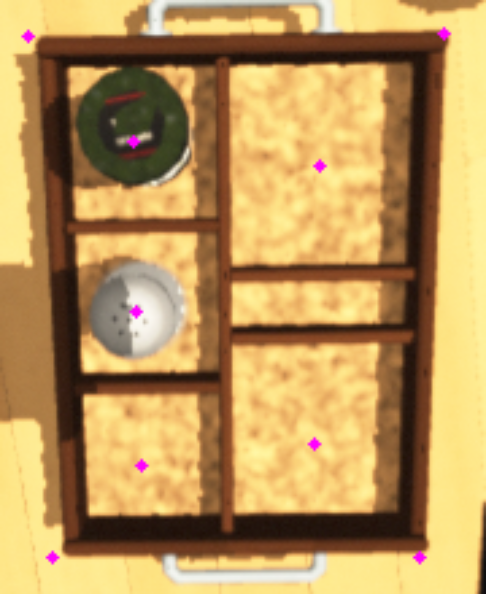

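The small cells show clear edges. Averaging the rim corners (249.8,90.6), (399.4,89.8), (392.8,276.9), (259.1,278.7) and the dividers puts the caddy centre at about (539,-11.5) with yaw -6.6°. The jars sit at the cell centres, which agrees. Next I take the black jar.

```bash
python3 -c "
from h import *
m=np.load('w1.npy',allow_pickle=True).item()
P=np.array([onz(m,p,47) for p in [(249.8,90.6),(399.4,89.8),(392.8,276.9),(259.1,278.7)]]);print(P.round(1).tolist(),P.mean(0))
goal(505.5,65.5,54,83.4)"
```

```text
[[468.9, 107.1, 47.0], [633.1, 88.0, 47.0], [610.7, -128.9, 47.0], [445.0, -111.4, 47.0]] [539.40637362 -11.29559594  47.        ]
t 2.95 pos [524.2 -26.9 333.5] rot [-1.799e+02  1.000e-01  8.300e+01] slide units [ 2.98 -0.99  9.32] spin units -0.04 q6 2.8
```

```bash
python3 -m jog '{"jaw":[91,91,91,91,91,91,91,91,91,91],"slide":[[1,-0.33,0],[1,-0.33,0],[0.98,-0.33,0],[0,0,1],[0,0,1],[0,0,1],[0,0,1],[0,0,1],[0,0,1],[0,0,0]],"spin":[0,0,0,0,0,0,0,0,0,0]}'
python3 -c "
from h import *
goal(505.5,65.5,54,83.4)"
```

```text
time_s: 3.95
ee_pos: [502.5, 63.5, 150.6]
ee_rot: [-179.5, 0.2, 82.9]
force: [-0.8, 0.2, -0.0]
gripper_width: 91.1
gripper_force: 0.0
t 3.95 pos [502.5  63.5 150.6] rot [-179.5    0.2   82.9] slide units [0.08 0.09 3.22] spin units -0.06 q6 13.1
```

```bash
python3 -m jog '{"jaw":[91,91,91,91,91,30,30,30,30,30],"slide":[[0.07,0.09,1],[0,0,1],[0,0,0.8],[0,0,0.4],[0,0,0],[0,0,0],[0,0,0],[0,0,0],[0,0,0],[0,0,0]],"spin":[0,0,0,0,0,0,0,0,0,0]}' 20
python3 -m jog '{"jaw":[30,30,30,30,30,30,30,30,30],"slide":[[0,0,0],[0,0,0],[0,0,-0.5],[0,0,-1],[0,0,-1],[0,0,0],[0,0,0],[0,0,0],[0,0,0]],"spin":[0,0,0,0,0,0,0,0,0]}' 20
python3 -c "
from h import *
goal(487,-78,129,83.4)"
```

```text
time_s: 4.95
ee_pos: [509.0, 67.2, 58.4]
ee_rot: [180.0, -0.0, 83.0]
force: [0.2, -0.3, -0.2]
gripper_width: 53.8
gripper_force: 0.0
time_s: 5.85
ee_pos: [507.8, 67.0, 131.5]
ee_rot: [-179.8, 0.0, 83.0]
force: [0.3, 0.7, -1.9]
gripper_width: 40.7
gripper_force: 20.0
t 5.85 pos [507.8  67.  131.5] rot [-179.8    0.    83. ] slide units [-4.88 -0.1   0.08] spin units -0.05 q6 13.3
```

```bash
python3 -m jog '{"jaw":[30,30,30,30,30,30,30,30,30,30],"slide":[[0,0,-0.7],[0,0,-0.7],[-0.5,0,0],[-1,0,0],[-1,-0.1,0],[-1,0,0],[-0.9,0,0],[-0.5,0,0],[0,0,0],[0,0,0]],"spin":[0,0,0,0,0,0,0,0,0,0]}'
python3 -c "
from h import *
goal(487,-78,59.5,83.4)"
```

```text
time_s: 6.85
ee_pos: [487.0, -78.7, 173.7]
ee_rot: [-179.9, -0.0, 82.9]
force: [0.1, 0.4, -1.6]
gripper_width: 40.6
gripper_force: 20.0
t 6.85 pos [487.  -78.7 173.7] rot [-179.9   -0.    82.9] slide units [ 0.02 -0.    3.81] spin units -0.06 q6 -3.4
```

```bash
python3 -m jog '{"jaw":[30,30,30,30,30,30,30,30],"slide":[[0,0,0.7],[0,0,1],[0,0,1],[0,0,0.7],[0,0,0.2],[0,0,0.1],[0,0,0],[0,0,0]],"spin":[0,0,0,0,0,0,0,0]}'
python3 -m jog '{"jaw":[30,30,30],"slide":[[0,0,0.08],[0,0,0],[0,0,0]],"spin":[0,0,0]}'
```

```text
time_s: 7.65
ee_pos: [488.8, -78.4, 65.0]
ee_rot: [179.9, 0.0, 83.0]
force: [-1.0, 0.6, -0.6]
gripper_width: 40.3
gripper_force: 20.0
time_s: 7.95
ee_pos: [488.0, -78.5, 61.8]
ee_rot: [180.0, 0.0, 83.0]
force: [-0.4, 0.9, -1.0]
gripper_width: 40.5
gripper_force: 20.0
```

```bash
python3 -m jog '{"jaw":[30,30,30],"slide":[[0,0,0.07],[0,0,0],[0,0,0]],"spin":[0,0,0]}'; python3 -m jog '{"jaw":[30,30,30],"slide":[[0,0,0.06],[0,0,0],[0,0,0]],"spin":[0,0,0]}'
```

```text
time_s: 8.25
ee_pos: [487.8, -78.4, 59.4]
ee_rot: [-180.0, 0.0, 83.0]
force: [-0.5, -0.6, -0.7]
gripper_width: 40.6
gripper_force: 20.0
time_s: 8.55
ee_pos: [488.0, -78.4, 57.8]
ee_rot: [180.0, 0.0, 83.0]
force: [-0.8, 0.9, 1.9]
gripper_width: 40.4
gripper_force: 20.0
```

```bash
python3 -m jog '{"jaw":[55,70,80,91,91,91,91,91,91,91],"slide":[[0,0,0],[0,0,0],[0,0,0],[0,0,-0.5],[0,0,-1],[0,0,-1],[0,0,-1],[0,0,-0.5],[0,0,0],[0,0,0]],"spin":[0,0,0,0,0,0,0,0,0,0]}'
python3 -m jog '{"jaw":[80,70,62,62,62,62,62,62,62,62],"slide":[[0.5,0,0],[1,0,0],[1,0,0],[0,0,0],[0,0,0],[0,0,0],[0,0,0],[0,0,0],[0,0,0],[0,0,0]],"spin":[0,0,1,1,1,1,1,1,1,1]}'
python3 -m jog '{"jaw":[62,62,62,62,62,62],"slide":[[0,0,0],[0,0,0],[0,0,0],[0,0,0],[0,0,0],[0,0,0]],"spin":[1,1,1,0.2,0,0]}'
python3 - <<'E'
from h import *
goal(495.1,-4,51,-6.6)
m=env.camera_model('top');im=env.grab_frame('top')
s=env.state();m=env.camera_model('wrist');im=env.grab_frame('wrist');cv2.imwrite('pics/w2.png',im[:,:,::-1])
np.save('w2.npy',m,allow_pickle=True)
for n,p in(('black',(487.5,-78,113)),('salt',(495,-4,98))): print(n,proj(m,p))
E
```

```text
time_s: 9.55
ee_pos: [487.5, -78.3, 177.1]
ee_rot: [-180.0, 0.0, 83.0]
force: [-0.4, -0.2, -0.0]
gripper_width: 90.9
gripper_force: 0.0
time_s: 10.55
ee_pos: [496.0, -3.9, 175.7]
ee_rot: [-179.9, 0.2, 18.6]
force: [0.1, -0.8, 0.0]
gripper_width: 62.2
gripper_force: 0.0
time_s: 11.15
ee_pos: [496.7, -3.9, 177.0]
ee_rot: [180.0, 0.1, -6.5]
force: [0.6, 0.5, 0.6]
gripper_width: 62.1
gripper_force: 0.0
t 11.15 pos [496.7  -3.9 177. ] rot [ 1.8e+02  1.0e-01 -6.5e+00] slide units [-0.05  0.01  4.2 ] spin units 0.01 q6 94.8
black [432.33936663 257.6592881 ]
salt [314.29495629 252.65763311]
```

View pics/w2.png

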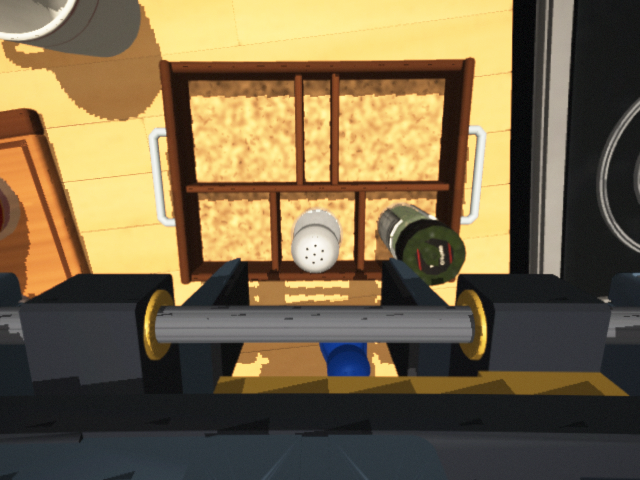

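The black jar stands upright in the right cell (cap at (430,250)). The salt cap is at (316,250) and its predicted position is (314,253). Next I take the salt.

```bash
python3 -m jog '{"jaw":[62,62,62,62,62,62,62,62,62],"slide":[[-0.03,0,0.7],[0,0,1],[0,0,1],[0,0,0.9],[0,0,0.4],[0,0,0.2],[0,0,0],[0,0,0],[0,0,0]],"spin":[0,0,0,0,0,0,0,0,0]}'
python3 -m jog '{"jaw":[35,35,35,35,35,35],"slide":[[0,0,0],[0,0,0],[0,0,0],[0,0,0],[0,0,0],[0,0,0]],"spin":[0,0,0,0,0,0]}' 15
```

```text
time_s: 12.15
ee_pos: [497.1, -3.9, 52.8]
ee_rot: [-180.0, -0.1, -6.6]
force: [-0.7, 0.1, 0.4]
gripper_width: 62.2
gripper_force: 0.0
time_s: 12.75
ee_pos: [496.3, -4.0, 51.8]
ee_rot: [180.0, -0.0, -6.6]
force: [-0.3, -0.1, 2.2]
gripper_width: 36.7
gripper_force: 15.0
```

```bash
python3 -m jog '{"jaw":[60,60,60,60,60,60,60,35,35,35],"slide":[[0,0,0],[0,0,0],[0,0,0],[0,0,0.1],[0,0,0.07],[0,0,0],[0,0,0],[0,0,0],[0,0,0],[0,0,0]],"spin":[0,0,0,0,0,0,0,0,0,0]}' 15
python3 -m jog '{"jaw":[35,35,35],"slide":[[0,0,0],[0,0,0],[0,0,0]],"spin":[0,0,0]}' 15
python3 - <<'E'
from h import *
for n in('side',):
    im=env.grab_frame(n); cv2.imwrite('pics/s2.png',cv2.resize(im[250:450,240:440,::-1],None,fx=3,fy=3,interpolation=2))
E
```

```text
time_s: 13.75
ee_pos: [496.2, -4.0, 46.6]
ee_rot: [180.0, -0.0, -6.6]
force: [0.4, -0.2, 0.3]
gripper_width: 38.9
gripper_force: 8.0
time_s: 14.05
ee_pos: [496.2, -3.9, 46.6]
ee_rot: [180.0, -0.0, -6.6]
force: [0.4, -0.5, 0.5]
gripper_width: 38.3
gripper_force: 14.9
```

View pics/s2.png

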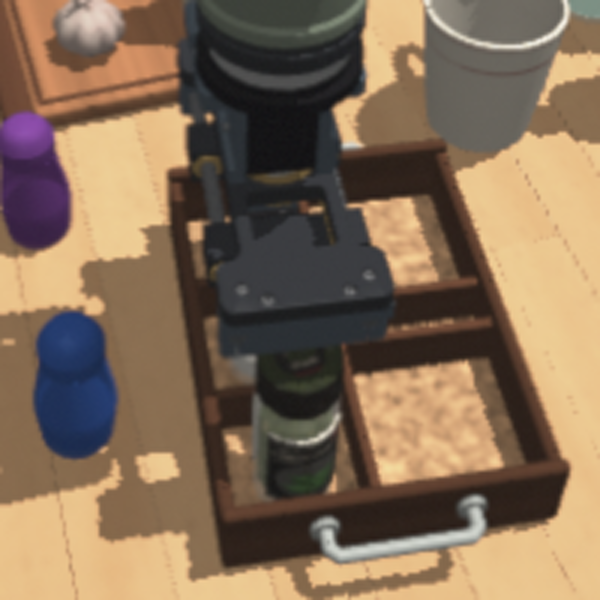

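The wrist is over the middle cell and the black jar stands upright. The fingers hold the shaker's taper at 38 mm. I'll lift it and carry it to the left cell.

```bash
python3 -m jog '{"jaw":[35,35,35,35,35,35],"slide":[[0,0,-0.4],[0,0,-0.8],[0,0,-0.8],[0,0,-0.3],[0,0,0],[0,0,0]],"spin":[0,0,0,0,0,0]}'
python3 - <<'E'
from h import *
goal(503.5,60.5,47,-6.6)
E
```

```text
time_s: 14.7
ee_pos: [495.5, -3.8, 115.0]
ee_rot: [180.0, 0.1, -6.6]
force: [0.3, 0.3, -0.7]
gripper_width: 38.3
gripper_force: 14.8
t 14.7 pos [495.5  -3.8 115. ] rot [ 1.8e+02  1.0e-01 -6.6e+00] slide units [ 0.02 -2.16  2.27] spin units -0.0 q6 94.9
```

```bash
python3 -m jog '{"jaw":[35,35,35,35,35,35,35,35,35,35],"slide":[[0,-0.5,0],[0,-0.8,0],[0.02,-0.6,0],[0,-0.26,0],[0,0,0],[0,0,0.6],[0,0,0.8],[0,0,0.6],[0,0,0.1],[0,0,0]],"spin":[0,0,0,0,0,0,0,0,0,0]}'
python3 -m jog '{"jaw":[35,35,35],"slide":[[0,0,0.07],[0,0,0],[0,0,0]],"spin":[0,0,0]}'
```

```text
time_s: 15.7
ee_pos: [503.8, 59.8, 52.1]
ee_rot: [180.0, 0.1, -6.7]
force: [0.4, -0.1, -0.2]
gripper_width: 38.3
gripper_force: 14.8
time_s: 16.0
ee_pos: [504.7, 60.4, 51.1]
ee_rot: [-180.0, -0.1, -6.6]
force: [0.2, 0.1, -1.8]
gripper_width: 38.2
gripper_force: 14.8
```

```bash
python3 -m jog '{"jaw":[35,35,35],"slide":[[0,0,0.07],[0,0,0],[0,0,0]],"spin":[0,0,0]}'
python3 -m jog '{"jaw":[35,35,35],"slide":[[0,0,0.06],[0,0,0],[0,0,0]],"spin":[0,0,0]}'
```

```text
time_s: 16.3
ee_pos: [504.2, 60.4, 48.4]
ee_rot: [180.0, -0.0, -6.6]
force: [-0.2, -0.7, -0.7]
gripper_width: 38.3
gripper_force: 14.8
time_s: 16.6
ee_pos: [504.3, 60.4, 46.6]
ee_rot: [180.0, -0.0, -6.6]
force: [0.1, -0.3, 0.2]
gripper_width: 38.3
gripper_force: 14.8
```

```bash
python3 -m jog '{"jaw":[35,35,44,48,48,48],"slide":[[0,0,0.03],[0,0,0],[0,0,0],[0,0,0],[0,0,0],[0,0,0]],"spin":[0,0,0,0,0,0]}'
python3 -m jog '{"jaw":[48,48,48,60,70,80,91,91,91,91],"slide":[[0,0,-0.2],[0,0,-0.5],[0,0,-1],[0,0,-1],[0,0,-1],[0,0,-1],[0,0,-1],[0,0,-1],[0,0,-1],[0,0,-0.5]],"spin":[0,0,0,0,0,0,0,0,0,0]}'
python3 - <<'E'
from h import *
goal(545,225,330,-6.6)
E
```

```text
time_s: 17.2
ee_pos: [504.1, 60.4, 45.4]
ee_rot: [180.0, 0.0, -6.6]
force: [0.2, -0.1, 0.4]
gripper_width: 48.0
gripper_force: 0.0
time_s: 18.2
ee_pos: [505.0, 60.5, 295.0]
ee_rot: [-179.9, -0.3, -6.6]
force: [0.7, 0.4, -0.4]
gripper_width: 91.0
gripper_force: 0.0
t 18.2 pos [505.   60.5 295. ] rot [-179.9   -0.3   -6.6] slide units [ 0.69 -5.6  -1.17] spin units -0.0 q6 102.2
```

```bash
python3 -m jog '{"jaw":[91,91,91,91,91,91,91,91,91,91],"slide":[[0.2,-1,-0.5],[0.2,-1,-0.5],[0.2,-1,-0.2],[0.2,-0.8,0],[0,-0.4,0],[0,0,0],[0,0,0],[0,0,0],[0,0,0],[0,0,0]],"spin":[0,0,0,0,-1,-1,-1,-1,-1,-1]}'
python3 -m jog '{"jaw":[91,91,91,91,91,91,91,91],"slide":[[0,0,0],[0,0,0],[0,0,0],[0,0,0],[0,0,0],[0,0,0],[0,0,0],[0,0,0]],"spin":[-1,-1,-1,-1,-1,-0.2,0,0]}'
python3 - <<'E'
from h import *
s=env.state();print(s['time_s'],s['ee_pos'].round(1),s['ee_rot'].round(1))
m=env.camera_model('wrist');im=env.grab_frame('wrist');cv2.imwrite('pics/w3.png',im[:,:,::-1]);np.save('w3.npy',m,allow_pickle=True)
E
```

```text
time_s: 19.2
ee_pos: [542.4, 182.8, 327.9]
ee_rot: [180.0, 0.0, 41.7]
force: [-0.6, -0.5, -0.7]
gripper_width: 91.3
gripper_force: 0.0
time_s: 20.0
ee_pos: [542.6, 182.8, 327.7]
ee_rot: [180.0, 0.0, 82.9]
force: [0.3, 1.3, -1.2]
gripper_width: 90.9
gripper_force: 0.0
20.0 [542.6 182.8 327.7] [180.    0.   82.9]
```

View pics/w3.png

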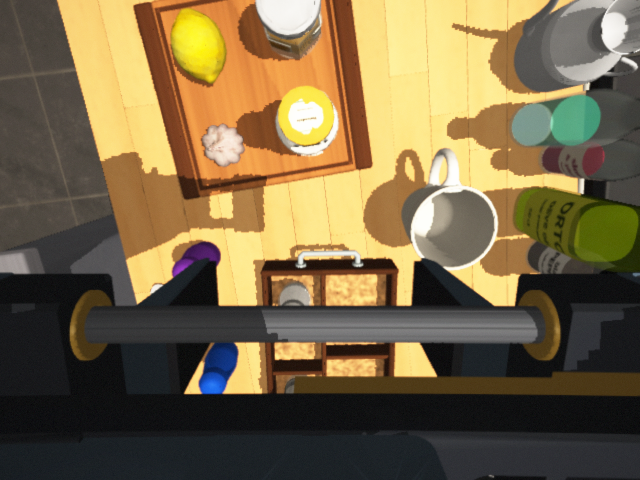

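The salt stands in the left cell (293,297). The yellow cap is at (306,117) above the jam jar, the grey-lidded jar at (290,15), the garlic at (223,144), the lemon at (198,45) and the mug at (453,225). I'll go 60 mm further for the jar orientations.

```bash
python3 -m jog '{"jaw":[91,91,91,91,91],"slide":[[0.9,0,0],[1,0,0],[0.3,0,0],[0,0,0],[0,0,0]],"spin":[0,0,0,0,0]}'
python3 - <<'E'
from h import *
m3=np.load('w3.npy',allow_pickle=True).item();i3=cv2.imread('pics/w3.png')
m=env.camera_model('wrist');im=env.grab_frame('wrist')[:,:,::-1].copy();cv2.imwrite('pics/w4.png',im);np.save('w4.npy',m,allow_pickle=True)
si=env.grab_frame('side')[:,:,::-1]
def yc(i):
    H,S,V=cv2.split(cv2.cvtColor(i,cv2.COLOR_BGR2HSV));k=((H>18)&(H<32)&(S>130)&(V>120)).astype(np.uint8)*255
    k[:, :265]=0;k[:,350:]=0;k[260:]=0
    c=max(cv2.findContours(cv2.morphologyEx(k,cv2.MORPH_CLOSE,np.ones((15,15))),0,2)[0],key=cv2.contourArea);return cv2.minEnclosingCircle(c)
a,b=yc(i3),yc(im);print(a,b,onz(m3,a[0],203),onz(m,b[0],203),'tri',tri([ray(m3,a[0]),ray(m,b[0])]))
u,v=map(int,b[0]);w=cv2.resize(im[0:260,220:370],None,fx=2.3,fy=2.3,interpolation=2)
s=cv2.resize(si[165:275,265:365],None,fx=4,fy=4,interpolation=2)[:598,:400];s=cv2.copyMakeBorder(s,0,598-s.shape[0],0,0,0)
cv2.imwrite('pics/c4.png',np.hstack([w[:598],s]))
E
```

```text
time_s: 20.55
ee_pos: [550.6, 247.6, 327.5]
ee_rot: [-180.0, 0.1, 82.9]
force: [0.2, -0.1, 0.0]
gripper_width: 91.1
gripper_force: 0.0
((305.4703063964844, 115.29207611083984), 30.011140823364258) ((303.5, 218.0), 42.86325454711914) [547.46983093 270.96539569 203.        ] [544.06806706 260.88771893 203.        ] tri [547.09031851 268.1553655  243.56385695]
```

View pics/c4.png

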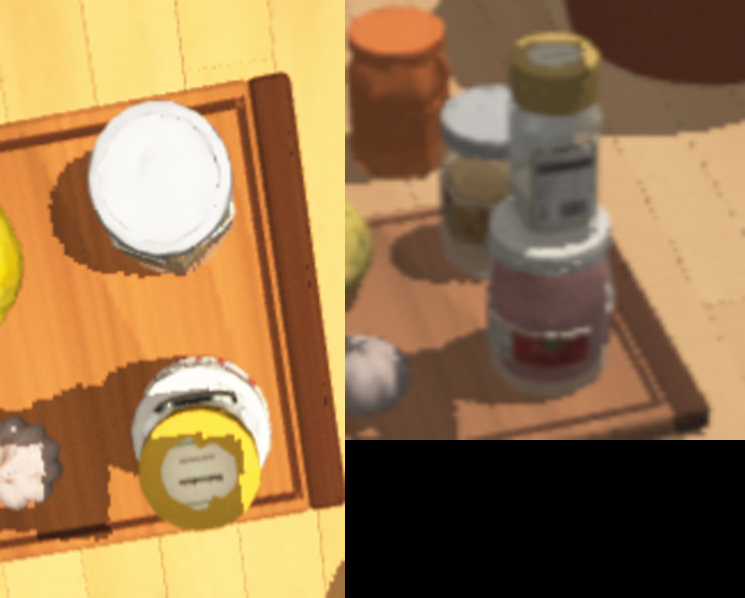

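The left panel shows the grey lid at (160,178), the yellow cap at (201,466) and a label edge from (155,410) to (237,395) on the jar's far face. The right panel shows the yellow jar upright on the jam jar, its label face towards the side camera.

```bash
python3 - <<'E'
from h import *
m3=np.load('w3.npy',allow_pickle=True).item();m=np.load('w4.npy',allow_pickle=True).item()
mt=env.camera_model('top')
f=lambda x,y:(220+x/2.3,y/2.3)
for z in(130,160,190):
    a,b=onz(m,f(155,410),z),onz(m,f(237,395),z);d=b-a;print(z,a.round(1),b.round(1),np.degrees(np.arctan2(d[1],d[0])).round(1))
i3=cv2.imread('pics/w3.png');im=cv2.imread('pics/w4.png')
for nm,i,mm,roi in(('w3',i3,m3,(80,152,270,340)),('w4',im,m,(170,232,275,338))):
    H,S,V=cv2.split(cv2.cvtColor(i,cv2.COLOR_BGR2HSV));k=np.zeros(V.shape,np.uint8);y0,y1,x0,x1=roi
    k[y0:y1,x0:x1]=((H>22)&(H<32)&(S>150)&(V>90))[y0:y1,x0:x1]*255
    c=max(cv2.findContours(cv2.morphologyEx(k,cv2.MORPH_OPEN,np.ones((3,3))),0,2)[0],key=cv2.contourArea);cc,r=cv2.minEnclosingCircle(c)
    print(nm,cc,r,onz(mm,cc,198).round(1))
print('hand w3',onz(m3,(306,115),200),'hand w4',onz(m,f(201,466),200),'top',onz(mt,(300,230.3),200))
# jam lid (z108) w4 : far arc; grey lid
print('grey',onz(m,f(160,178),106), 'jam', onz(m,f(201,425),106))
E
```

```text
130 [530.2 287.1 130. ] [564.2 289.  130. ] 3.2
160 [532.5 289.4 160. ] [563.8 291.1 160. ] 3.2
190 [534.9 291.6 190. ] [563.4 293.2 190. ] 3.2
w3 (306.05206298828125, 114.94593811035156) 29.214025497436523 [547.9 271.5 198. ]
w4 (307.56451416015625, 202.2096710205078) 25.825349807739258 [548.6 272.  198. ]
hand w3 [547.8418255  271.33662055 200.        ] hand w4 [548.47543341 271.97367603 200.        ] top [544.26176952 270.42549934 200.        ]
grey [543.48410783 377.88376682 106.        ] jam [547.33948634 276.41323291 106.        ]
```

```bash
python3 -m jog '{"jaw":[85,80,75,75],"slide":[[0,0,0],[0,0,0],[0,0,0],[0,0,0]],"spin":[-0.6,-0.66,0,0]}'
python3 - <<'E'
from h import *
goal(547.6,271.6,155,93)
E
```

```text
time_s: 21.05
ee_pos: [550.7, 247.6, 327.9]
ee_rot: [180.0, 0.0, 92.9]
force: [-0.5, -0.4, 0.1]
gripper_width: 74.8
gripper_force: 0.0
t 21.05 pos [550.7 247.6 327.9] rot [180.    0.   92.9] slide units [ 0.8  -0.06  5.76] spin units -0.01 q6 20.2
```

```bash
python3 -m jog '{"jaw":[75,75,75,75,75,75,75,75,75,75],"slide":[[0.5,-0.06,0],[0.3,0,0],[0,0,0.8],[0,0,1],[0,0,1],[0,0,1],[0,0,0.9],[0,0,0.5],[0,0,0.3],[0,0,0]],"spin":[0,0,0,0,0,0,0,0,0,0]}'
python3 - <<'E'
from h import *
goal(547.6,271.6,155,93)
E
```

```text
time_s: 22.05
ee_pos: [547.0, 272.6, 161.4]
ee_rot: [-179.9, 0.0, 93.1]
force: [-1.2, -0.1, 0.3]
gripper_width: 75.2
gripper_force: 0.0
t 22.05 pos [547.  272.6 161.4] rot [-179.9    0.    93.1] slide units [-0.03  0.02  0.21] spin units 0.01 q6 22.3
```

```bash
python3 -m jog '{"jaw":[75,75,75,60,50,44,36,36,36,36],"slide":[[0,0,0.15],[0,0,0],[0,0,0],[0,0,0],[0,0,0],[0,0,0],[0,0,0],[0,0,0],[0,0,0],[0,0,0]],"spin":[0,0,0,0,0,0,0,0,0,0]}' 15
python3 -m jog '{"jaw":[36,36,36,36,36,36],"slide":[[0,0,-0.2],[0,0,-0.5],[0,0,-1],[0,0,-0.5],[0,0,0],[0,0,0]],"spin":[0,0,0,0,0,0]}' 20
python3 - <<'E'
from h import *
goal(495.4,-8,160,83.4)
E
```

```text
time_s: 23.05
ee_pos: [547.6, 272.2, 158.1]
ee_rot: [-180.0, 0.0, 93.0]
force: [-0.7, 0.4, 1.1]
gripper_width: 41.3
gripper_force: 15.0
time_s: 23.65
ee_pos: [547.4, 272.0, 223.8]
ee_rot: [-180.0, 0.0, 93.0]
force: [0.3, -0.4, -1.3]
gripper_width: 41.0
gripper_force: 20.0
t 23.65 pos [547.4 272.  223.8] rot [-180.    0.   93.] slide units [-9.23 -2.23  2.13] spin units 1.21 q6 22.3
```

```bash
python3 -m jog '{"jaw":[36,36,36,36,36,36,36,36,36,36],"slide":[[-0.5,-0.1,0],[-1,-0.24,0],[-1,-0.25,0],[-1,-0.25,0],[-1,-0.25,0],[-1,-0.25,0],[-1,-0.25,0],[-1,-0.25,0],[-1,-0.25,0],[-0.6,-0.1,0]],"spin":[0,0,0,0,0,0,0,0,0,0]}'
python3 -m jog '{"jaw":[36,36,36,36],"slide":[[0,0,0],[0,0,0],[0,0,0],[0,0,0]],"spin":[0.6,0.6,0,0]}'
python3 - <<'E'
from h import *
goal(495.3,-7,60,83.4)
m=env.camera_model('wrist');im=env.grab_frame('wrist');cv2.imwrite('pics/w5.png',im[:,:,::-1])
E
```

```text
time_s: 24.65
ee_pos: [494.4, -6.6, 223.0]
ee_rot: [-179.8, 0.1, 93.0]
force: [0.7, 0.5, -1.6]
gripper_width: 40.9
gripper_force: 20.0
time_s: 25.05
ee_pos: [495.7, -4.4, 223.4]
ee_rot: [-179.9, 0.0, 83.5]
force: [0.4, -0.2, -1.5]
gripper_width: 41.1
gripper_force: 20.0
t 25.05 pos [495.7  -4.4 223.4] rot [-179.9    0.    83.5] slide units [-0.09 -0.    5.45] spin units 0.02 q6 4.7
```

View pics/w5.png

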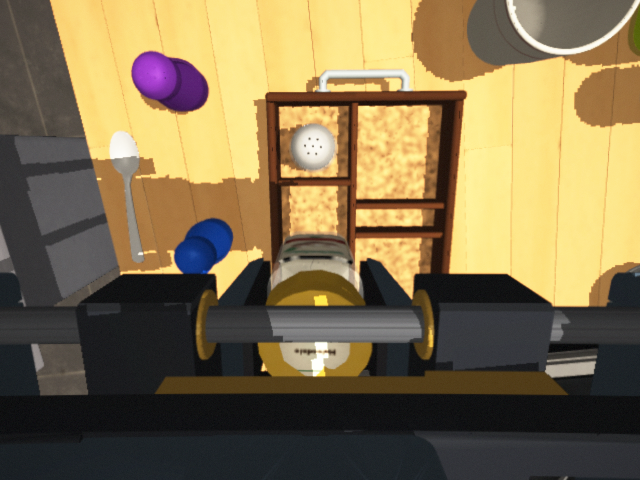

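The yellow jar is held square between the fingers above the middle cell. The salt is upright in the left cell at (314,148). I lower.

```bash
python3 -m jog '{"jaw":[36,36,36,36,36,36,36,36,36],"slide":[[-0.09,0,0.7],[0,0,1],[0,0,1],[0,0,1],[0,0,0.8],[0,0,0.5],[0,0,0.2],[0,0,0],[0,0,0]],"spin":[0,0,0,0,0,0,0,0,0]}'
python3 -m jog '{"jaw":[36,36,36],"slide":[[0,0,0.07],[0,0,0],[0,0,0]],"spin":[0,0,0]}'
python3 -m jog '{"jaw":[36,36,36],"slide":[[0,0,0.07],[0,0,0],[0,0,0]],"spin":[0,0,0]}'
```

```text
time_s: 26.0
ee_pos: [496.9, -6.6, 68.8]
ee_rot: [179.9, -0.0, 83.5]
force: [0.7, -0.5, -1.0]
gripper_width: 41.1
gripper_force: 20.0
time_s: 26.3
ee_pos: [496.5, -6.6, 66.5]
ee_rot: [179.9, -0.0, 83.4]
force: [-0.4, 0.4, -1.0]
gripper_width: 40.7
gripper_force: 20.0
time_s: 26.6
ee_pos: [496.2, -6.6, 63.9]
ee_rot: [-180.0, 0.0, 83.4]
force: [-0.8, -0.2, -1.6]
gripper_width: 41.0
gripper_force: 20.0
```

```bash
python3 -m jog '{"jaw":[36,36,36],"slide":[[0,0,0.1],[0,0,0],[0,0,0]],"spin":[0,0,0]}'
python3 -m jog '{"jaw":[36,36,36],"slide":[[0,0,0.06],[0,0,0],[0,0,0]],"spin":[0,0,0]}'
python3 -m jog '{"jaw":[36,36,36],"slide":[[0,0,0.05],[0,0,0],[0,0,0]],"spin":[0,0,0]}'
```

```text
time_s: 26.9
ee_pos: [496.1, -6.6, 60.8]
ee_rot: [-180.0, 0.0, 83.4]
force: [-0.0, -0.0, -1.4]
gripper_width: 41.2
gripper_force: 20.0
time_s: 27.2
ee_pos: [496.2, -6.6, 59.1]
ee_rot: [-180.0, 0.0, 83.4]
force: [-0.0, 0.6, -1.0]
gripper_width: 41.0
gripper_force: 20.0
time_s: 27.5
ee_pos: [496.5, -6.6, 58.0]
ee_rot: [180.0, -0.0, 83.4]
force: [-0.7, 0.3, 3.3]
gripper_width: 40.9
gripper_force: 20.0
```

```bash
python3 -m jog '{"jaw":[50,60,70,80,91,91,91,91,91,91],"slide":[[0,0,0],[0,0,0],[0,0,0],[0,0,-0.5],[0,0,-1],[0,0,-1],[0,0,-1],[0,0,-1],[0,0,-1],[0,0,-1]],"spin":[0,0,0,0,0,0,0,0,0,0]}'
python3 -m jog '{"jaw":[91,91,91,91,91,91,91,91,91,91],"slide":[[0.5,0.1,-1],[1,0.1,-0.5],[1,0.1,0],[1,0.1,0],[1,0.1,0],[1,0.1,0],[1,0.1,0],[0.5,0.1,0],[0,0,0],[0,0,0]],"spin":[0,0,0,0,0,0,0,0,0,0]}'
python3 - <<'E'
from h import *
s=env.state();print(s['time_s'],s['ee_pos'].round(1),s['ee_rot'].round(1))
m=env.camera_model('wrist');im=env.grab_frame('wrist');cv2.imwrite('pics/w6.png',im[:,:,::-1]);np.save('w6.npy',m,allow_pickle=True)
print(proj(m,(547.5,272,108)),proj(m,(543.5,378,108)))
E
```

```text
time_s: 28.5
ee_pos: [495.9, -6.6, 253.8]
ee_rot: [-180.0, 0.0, 83.4]
force: [0.2, 0.2, -0.4]
gripper_width: 91.3
gripper_force: 0.0
time_s: 29.5
ee_pos: [543.8, 198.5, 297.3]
ee_rot: [-180.0, 0.1, 83.4]
force: [0.1, -0.9, -0.5]
gripper_width: 90.9
gripper_force: 0.0
29.5 [543.8 198.5 297.3] [-1.80e+02  1.00e-01  8.34e+01]
[308.8204418  137.52590969] [288.82590673   4.98752512]
```

View pics/w6.png

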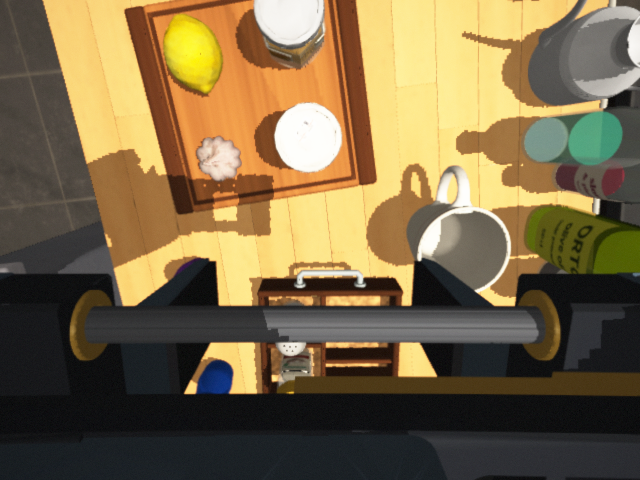

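The jam jar's lid is at (308,137), where it was predicted, and its lid is free. The yellow jar is in the middle cell. Next I turn for the jam jar.

```bash
python3 -m jog '{"jaw":[85,85,85,85,85,85,85,85,85,85],"slide":[[0,0,0],[0,0,0],[0,0,0],[0,0,0],[0,0,0],[0,0,0],[0,0,0],[0,0,0],[0,0,0],[0,0,0]],"spin":[-1,-1,-1,-1,-1,-1,-1,-1,-1,-1]}'
python3 -m jog '{"jaw":[85,85,85,85],"slide":[[0,0,0],[0,0,0],[0,0,0],[0,0,0]],"spin":[-1,-0.25,0,0]}'
python3 - <<'E'
from h import *
goal(547.5,272,66,173.4)
E
```

```text
time_s: 30.55
ee_pos: [543.8, 197.6, 298.0]
ee_rot: [-180.0, 0.0, 163.7]
force: [0.0, 0.2, -0.5]
gripper_width: 85.4
gripper_force: 0.0
time_s: 30.95
ee_pos: [544.0, 198.3, 297.9]
ee_rot: [-180.0, 0.0, 173.3]
force: [-0.4, 0.6, -0.2]
gripper_width: 85.2
gripper_force: 0.0
t 30.95 pos [544.  198.3 297.9] rot [-180.     0.   173.3] slide units [0.17 2.46 7.73] spin units -0.01 q6 -64.4
```

```bash
python3 -m jog '{"jaw":[85,85,85,85,85,85,85,85,85,85],"slide":[[0.1,0.6,0],[0.07,1,0],[0,0.86,0.3],[0,0,1],[0,0,1],[0,0,1],[0,0,1],[0,0,1],[0,0,0.5],[0,0,0]],"spin":[0,0,0,0,0,0,0,0,0,0]}'
python3 - <<'E'
from h import *
goal(547.5,272,66,173.4)
E
```

```text
time_s: 31.95
ee_pos: [545.6, 273.2, 120.9]
ee_rot: [-179.8, -0.3, 173.4]
force: [-0.9, 0.6, -0.0]
gripper_width: 84.9
gripper_force: 0.0
t 31.95 pos [545.6 273.2 120.9] rot [-179.8   -0.3  173.4] slide units [-0.07 -0.03  1.83] spin units 0.01 q6 -57.9
```

```bash
python3 -m jog '{"jaw":[85,85,85,85,85,80,70,60,60,60],"slide":[[-0.05,0,0.7],[0,0,0.8],[0,0,0.38],[0,0,0],[0,0,0],[0,0,0],[0,0,0],[0,0,0],[0,0,0],[0,0,0]],"spin":[0,0,0,0,0,0,0,0,0,0]}' 30
python3 -m jog '{"jaw":[58,58,58],"slide":[[0,0,0],[0,0,0],[0,0,0]],"spin":[0,0,0]}' 30
```

```text
time_s: 32.95
ee_pos: [549.1, 272.6, 67.8]
ee_rot: [-180.0, 0.0, 173.5]
force: [-0.9, -2.8, 3.9]
gripper_width: 61.1
gripper_force: 30.1
time_s: 33.25
ee_pos: [549.1, 272.6, 67.8]
ee_rot: [-180.0, 0.0, 173.5]
force: [-1.5, -2.7, 5.1]
gripper_width: 61.4
gripper_force: 30.1
```

```bash
python3 -m jog '{"jaw":[58,58,58,58,58,58,58,58],"slide":[[0,0,-0.3],[0,0,-0.6],[0,0,-0.9],[0,0,-0.9],[0,0,-0.9],[0,0,-0.3],[0,0,0],[0,0,0]],"spin":[0,0,0,0,0,0,0,0]}' 35
python3 - <<'E'
from h import *
goal(582,45,58,173.4)
E
```

```text
time_s: 34.05
ee_pos: [548.0, 272.8, 182.5]
ee_rot: [-179.9, -0.1, 173.4]
force: [0.7, -0.2, -4.0]
gripper_width: 61.1
gripper_force: 34.9
t 34.05 pos [548.  272.8 182.5] rot [-1.799e+02 -1.000e-01  1.734e+02] slide units [-1.99 -7.41  4.15] spin units 0.01 q6 -58.1
```

```bash
python3 -m jog '{"jaw":[58,58,58,58,58,58,58,58,58,58],"slide":[[-0.1,-0.5,0],[-0.24,-0.8,0],[-0.25,-1,0],[-0.25,-1,0],[-0.25,-1,0],[-0.25,-1,0],[-0.25,-0.9,0],[-0.25,-0.8,0],[-0.15,-0.41,0],[0,0,0]],"spin":[0,0,0,0,0,0,0,0,0,0]}'
python3 -m jog '{"jaw":[58,58],"slide":[[0,0,0],[0,0,0]],"spin":[0,0]}'
python3 - <<'E'
from h import *
goal(582,45,58,173.4)
im=env.grab_frame('wrist');cv2.imwrite('pics/w7.png',im[:,:,::-1])
E
```

```text
time_s: 35.05
ee_pos: [582.5, 43.5, 183.2]
ee_rot: [-180.0, -0.1, 173.3]
force: [-0.4, 0.9, -4.6]
gripper_width: 61.8
gripper_force: 34.9
time_s: 35.25
ee_pos: [582.5, 46.4, 183.9]
ee_rot: [180.0, -0.0, 173.5]
force: [0.8, -0.2, -4.6]
gripper_width: 61.3
gripper_force: 34.9
t 35.25 pos [582.5  46.4 183.9] rot [180.   -0.  173.5] slide units [ 0.01 -0.05  4.2 ] spin units 0.01 q6 -80.1
```

View pics/w7.png

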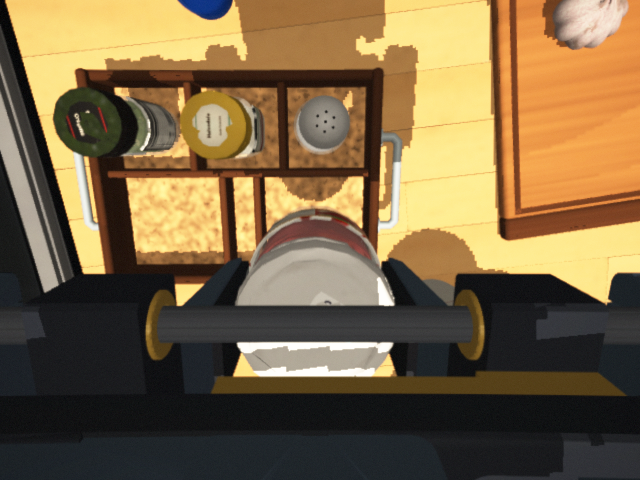

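All three small cells hold their jars upright (black (90,122), yellow (215,125), salt (323,124)). The jam jar hangs above the large cell behind the salt. I lower it.

```bash
python3 -m jog '{"jaw":[58,58,58,58,58,58,58,58,58],"slide":[[0,-0.05,0.7],[0,0,1],[0,0,0.9],[0,0,0.8],[0,0,0.4],[0,0,0.1],[0,0,0],[0,0,0],[0,0,0]],"spin":[0,0,0,0,0,0,0,0,0]}'
python3 -m jog '{"jaw":[58,58,58],"slide":[[0,0,0.1],[0,0,0],[0,0,0]],"spin":[0,0,0]}'
python3 -m jog '{"jaw":[58,58,58],"slide":[[0,0,0.07],[0,0,0],[0,0,0]],"spin":[0,0,0]}'
```

```text
time_s: 36.2
ee_pos: [583.6, 44.0, 68.6]
ee_rot: [180.0, 0.2, 173.5]
force: [0.6, 0.0, -3.8]
gripper_width: 61.0
gripper_force: 34.9
time_s: 36.5
ee_pos: [582.6, 43.8, 64.3]
ee_rot: [-180.0, 0.0, 173.4]
force: [0.4, -0.9, -3.5]
gripper_width: 61.0
gripper_force: 34.9
time_s: 36.8
ee_pos: [582.6, 43.8, 62.0]
ee_rot: [-180.0, -0.0, 173.4]
force: [0.3, 0.7, -4.4]
gripper_width: 61.3
gripper_force: 34.9
```

```bash
python3 -m jog '{"jaw":[58,58,58],"slide":[[0,0,0.09],[0,0,0],[0,0,0]],"spin":[0,0,0]}'
python3 -m jog '{"jaw":[58,58,58],"slide":[[0,0,0.05],[0,0,0],[0,0,0]],"spin":[0,0,0]}'
python3 -m jog '{"jaw":[58,58,58],"slide":[[0,0,0.04],[0,0,0],[0,0,0]],"spin":[0,0,0]}'
```

```text
time_s: 37.1
ee_pos: [582.6, 43.8, 59.3]
ee_rot: [-180.0, -0.0, 173.4]
force: [-0.4, -0.6, -3.0]
gripper_width: 61.1
gripper_force: 34.9
time_s: 37.4
ee_pos: [582.6, 43.9, 57.9]
ee_rot: [-180.0, -0.0, 173.4]
force: [0.6, -0.0, -3.3]
gripper_width: 61.4
gripper_force: 34.9
time_s: 37.7
ee_pos: [582.7, 43.9, 57.7]
ee_rot: [-180.0, 0.0, 173.4]
force: [-3.0, -0.1, 5.4]
gripper_width: 61.4
gripper_force: 35.1
```

```bash
python3 -m jog '{"jaw":[64,68,72,78,82,82,82,82,82,82],"slide":[[0,0,0],[0,0,0],[0,0,0],[0,0,0],[0,0,-0.4],[0,0,-1],[0,0,-1],[0,0,-1],[0,0,-1],[0,0,-1]],"spin":[0,0,0,0,0,0,0,0,0,0]}'
python3 - <<'E'
from h import *
m=np.load('w4.npy',allow_pickle=True).item();im=cv2.imread('pics/w4.png')
c=onz(m,(289.6,77.4),108);out=[]
def rect(z):
    w=np.array([[c[0]+dx,c[1]+dy,z] for dx,dy in((-55,55),(55,55),(55,-55),(-55,-55))])
    px=np.array([proj(m,p) for p in w],np.float32)
    return cv2.warpPerspective(im,cv2.getPerspectiveTransform(px,np.array([[0,0],[396,0],[396,396],[0,396]],np.float32)),(396,396))
A=rect(107);B=rect(75)
g=cv2.cvtColor(A,cv2.COLOR_BGR2HSV);k=((g[:,:,1]<45)&(g[:,:,2]>120)).astype(np.uint8)*255
k=cv2.morphologyEx(k,cv2.MORPH_OPEN,np.ones((11,11)));ct=max(cv2.findContours(k,0,1)[0],key=cv2.contourArea)
el=cv2.fitEllipse(ct);r=cv2.minAreaRect(ct);s=110/396
print('ell',np.array(el[1])*s,el[2],'ctr',c[0]-55+el[0][0]*s,c[1]+55-el[0][1]*s,'rect',np.array(r[1])*s,r[2],c[0]-55+r[0][0]*s,c[1]+55-r[0][1]*s)
cv2.drawContours(A,[ct],-1,(255,0,255),1)
cv2.imwrite('pics/g.png',np.hstack([A,B]))
E
```

```text
time_s: 38.7
ee_pos: [582.6, 43.9, 221.0]
ee_rot: [180.0, 0.1, 173.4]
force: [0.3, 0.5, -0.0]
gripper_width: 81.8
gripper_force: 0.0
ell [57.27647569 58.63261329] 132.12811279296875 ctr 543.3842228464974 376.8020229502664 rect [57.5 57.5] 90.0 543.1797677887175 377.13187134571996
```

View pics/g.png

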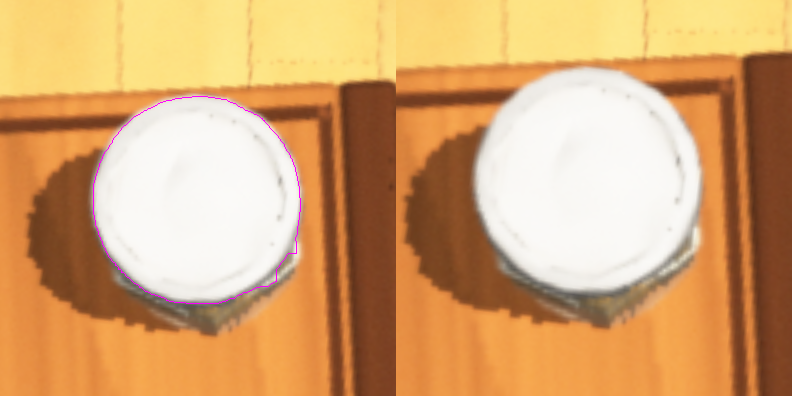

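The lid is round and the body hexagonal, with one corner pointing almost at -y (left panel: lid (197,200), corner (212,333)). So the jar's yaw is about +4°, and I'll grip at tool yaw 94.

```bash
python3 -m jog '{"jaw":[82,82,82,82,82,82,82,82,82,82],"slide":[[0,0,0],[0,0,0],[0,0,0],[0,0,0],[0,0,0],[0,0,0],[0,0,0],[0,0,0],[0,0,0],[0,0,0]],"spin":[1,1,1,1,1,1,1,1,1,0.9]}'
python3 -m jog '{"jaw":[82,82],"slide":[[0,0,0],[0,0,0]],"spin":[0,0]}'
python3 - <<'E'
from h import *
goal(543.4,377.2,66,94)
m=np.load('w6.npy',allow_pickle=True).item();im=cv2.imread('pics/w6.png');g=cv2.cvtColor(im,cv2.COLOR_BGR2HSV)
k=((g[:,:,0]>24)&(g[:,:,0]<34)&(g[:,:,1]>170)).astype(np.uint8)*255;k[120:]=0;k[:,240:]=0
c=max(cv2.findContours(k,0,2)[0],key=cv2.contourArea)
P=np.array([onz(m,p,48) for p in c[:,0].astype(float)]);print('lemon',P.min(0),P.max(0))
print('mug',onz(m,(460,247),104))
E
```

```text
time_s: 39.7
ee_pos: [582.7, 43.9, 219.7]
ee_rot: [179.9, 0.0, 93.9]
force: [0.7, 0.4, 0.5]
gripper_width: 82.5
gripper_force: 0.0
time_s: 39.9
ee_pos: [582.7, 43.9, 219.3]
ee_rot: [180.0, 0.0, 94.4]
force: [0.4, -1.0, -0.1]
gripper_width: 81.9
gripper_force: 0.0
t 39.9 pos [582.7  43.9 219.3] rot [180.    0.   94.4] slide units [11.18 -0.45  5.11] spin units 0.05 q6 -1.2
lemon [414.53187893 328.88533471  48.        ] [468.8041695  399.74947427  48.        ]
mug [681.03211916 153.30518309 104.        ]
```

```bash
python3 -m jog '{"jaw":[82,82,82,82,82,82,82,82,82,82],"slide":[[0.6,-0.04,0],[1,-0.04,0],[1,-0.04,0],[1,-0.04,0],[1,-0.04,0],[1,-0.04,0],[1,-0.04,0],[1,-0.04,0],[1,-0.04,0],[1,-0.05,0]],"spin":[0,0,0,0,0,0,0,0,0,0]}'
python3 -m jog '{"jaw":[80,80,80,80,80,80,80,80],"slide":[[1,-0.04,0],[0.58,0,0],[0,0,0.7],[0,0,1],[0,0,1],[0,0,0.6],[0,0,0],[0,0,0]],"spin":[0,0,0,0,0,0,0,0]}'
python3 - <<'E'
from h import *
goal(543.4,377.2,66,94)
E
```

```text
time_s: 40.9
ee_pos: [548.8, 331.4, 219.0]
ee_rot: [180.0, 0.0, 94.4]
force: [1.0, -0.5, 0.0]
gripper_width: 82.4
gripper_force: 0.0
time_s: 41.7
ee_pos: [544.8, 377.2, 120.2]
ee_rot: [180.0, 0.0, 94.3]
force: [-0.3, 0.1, 0.8]
gripper_width: 79.9
gripper_force: 0.0
t 41.7 pos [544.8 377.2 120.2] rot [180.    0.   94.3] slide units [ 0.   -0.05  1.81] spin units 0.03 q6 29.5
```

```bash
python3 -m jog '{"jaw":[80,80,80,80,80,70,64,55,55,55],"slide":[[0,-0.04,0.7],[0,0,0.8],[0,0,0.3],[0,0,0],[0,0,0],[0,0,0],[0,0,0],[0,0,0],[0,0,0],[0,0,0]],"spin":[0,0,0,0,0,0,0,0,0,0]}' 30
python3 -m jog '{"jaw":[55,55,55],"slide":[[0,0,0],[0,0,0],[0,0,0]],"spin":[0,0,0]}' 30
```

```text
time_s: 42.7
ee_pos: [543.0, 377.4, 66.5]
ee_rot: [180.0, -0.0, 94.2]
force: [-2.3, -0.7, 5.2]
gripper_width: 59.0
gripper_force: 30.0
time_s: 43.0
ee_pos: [543.0, 377.5, 66.5]
ee_rot: [180.0, -0.0, 94.2]
force: [-2.8, -0.4, 5.2]
gripper_width: 59.0
gripper_force: 30.0
```

```bash
python3 -m jog '{"jaw":[55,55,55,55,55,55,55,55,55,55],"slide":[[0,0,-0.3],[0,0,-0.6],[0,0,-0.9],[0,0,-1],[0,0,-0.9],[0,0,-0.5],[0,0,0],[0,0,0],[0,0,0],[0,0,0]],"spin":[0,0,0,0,0,0.7,0.65,0,0,0]}' 35
python3 - <<'E'
from h import *
goal(568,-76,57,83.4)
E
```

```text
time_s: 44.0
ee_pos: [542.8, 376.9, 190.5]
ee_rot: [-179.9, 0.1, 83.5]
force: [-0.8, -0.4, -5.3]
gripper_width: 59.0
gripper_force: 35.0
t 44.0 pos [542.8 376.9 190.5] rot [-1.799e+02  1.000e-01  8.350e+01] slide units [-14.91   2.54   4.45] spin units 0.01 q6 40.3
```

```bash
python3 -m jog '{"jaw":[55,55,55,55,55,55,55,55,55,55],"slide":[[-0.5,0.08,0],[-0.8,0.14,0],[-1,0.17,0],[-1,0.17,0],[-1,0.17,0],[-1,0.17,0],[-1,0.17,0],[-1,0.17,0],[-1,0.17,0],[-1,0.17,0]],"spin":[0,0,0,0,0,0,0,0,0,0]}'
python3 -m jog '{"jaw":[55,55,55,55,55,55,55,55,55],"slide":[[-1,0.17,0],[-1,0.17,0],[-1,0.17,0],[-1,0.17,0],[-0.8,0.14,0],[-0.6,0.1,0],[-0.21,0.04,0],[0,0,0],[0,0,0]],"spin":[0,0,0,0,0,0,0,0,0]}'
python3 - <<'E'
from h import *
goal(568,-76,57,83.4)
im=env.grab_frame('wrist');cv2.imwrite('pics/w8.png',im[:,:,::-1])
E
```

```text
time_s: 45.0
ee_pos: [557.7, 92.4, 191.6]
ee_rot: [-180.0, 0.0, 83.5]
force: [0.4, 1.0, -4.0]
gripper_width: 58.8
gripper_force: 35.0
time_s: 45.9
ee_pos: [567.4, -75.3, 191.7]
ee_rot: [-180.0, -0.0, 83.5]
force: [0.4, -0.6, -4.0]
gripper_width: 58.7
gripper_force: 35.0
t 45.9 pos [567.4 -75.3 191.7] rot [-180.    -0.    83.5] slide units [-0.02  0.02  4.49] spin units 0.01 q6 -2.2
```

View pics/w8.png

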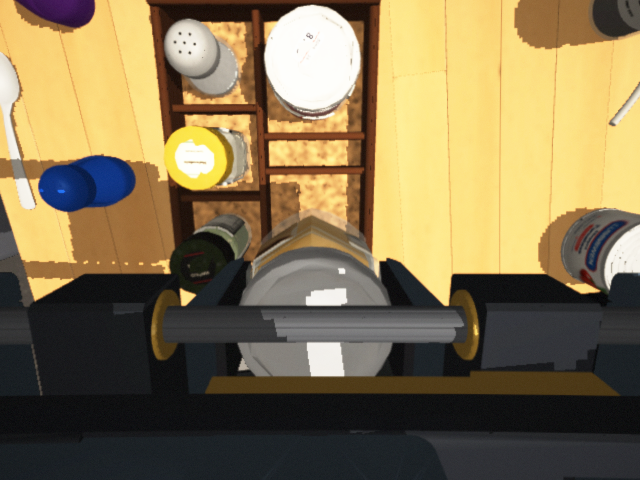

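The salt (190,40), yellow jar (198,158), black jar (200,255) and jam jar (312,60) all stand correctly. The grey-lidded jar is above its cell, so I lower it.

```bash
python3 -m jog '{"jaw":[55,55,55,55,55,55,55,55,55],"slide":[[0,0,0.7],[0,0,1],[0,0,1],[0,0,0.8],[0,0,0.5],[0,0,0.15],[0,0,0],[0,0,0],[0,0,0]],"spin":[0,0,0,0,0,0,0,0,0]}'
python3 -m jog '{"jaw":[55,55,55],"slide":[[0,0,0.1],[0,0,0],[0,0,0]],"spin":[0,0,0]}'
python3 -m jog '{"jaw":[55,55,55],"slide":[[0,0,0.06],[0,0,0],[0,0,0]],"spin":[0,0,0]}'
```

```text
time_s: 46.85
ee_pos: [568.7, -75.8, 68.5]
ee_rot: [179.9, 0.0, 83.5]
force: [-0.2, -0.4, -4.2]
gripper_width: 58.9
gripper_force: 35.0
time_s: 47.15
ee_pos: [567.8, -75.9, 64.4]
ee_rot: [180.0, 0.0, 83.4]
force: [0.1, 0.1, -4.6]
gripper_width: 59.0
gripper_force: 35.0
time_s: 47.45
ee_pos: [567.7, -75.8, 62.4]
ee_rot: [-180.0, 0.0, 83.4]
force: [0.3, 0.3, -5.0]
gripper_width: 58.8
gripper_force: 35.0
```

```bash
python3 -m jog '{"jaw":[55,55,55],"slide":[[0,0,0.12],[0,0,0],[0,0,0]],"spin":[0,0,0]}'
python3 -m jog '{"jaw":[55,55,55],"slide":[[0,0,0.05],[0,0,0],[0,0,0]],"spin":[0,0,0]}'
python3 -m jog '{"jaw":[55,55,55],"slide":[[0,0,0.04],[0,0,0],[0,0,0]],"spin":[0,0,0]}'
```

```text
time_s: 47.75
ee_pos: [567.7, -75.8, 58.6]
ee_rot: [-180.0, 0.0, 83.4]
force: [-0.4, 0.7, -4.9]
gripper_width: 59.1
gripper_force: 35.0
time_s: 48.05
ee_pos: [567.8, -75.8, 57.3]
ee_rot: [-180.0, 0.0, 83.4]
force: [0.2, -0.3, -4.6]
gripper_width: 59.2
gripper_force: 35.0
time_s: 48.35
ee_pos: [568.0, -75.9, 56.5]
ee_rot: [180.0, 0.0, 83.4]
force: [-0.6, 0.3, -0.2]
gripper_width: 59.2
gripper_force: 35.0
```

```bash
python3 -m jog '{"jaw":[55,55,62,66,70,73,73,73,73,73],"slide":[[0,0,0.02],[0,0,0],[0,0,0],[0,0,0],[0,0,0],[0,0,0],[0,0,-0.4],[0,0,-1],[0,0,-1],[0,0,-1]],"spin":[0,0,0,0,0,0,0,0,0,0]}'
python3 -m jog '{"jaw":[73,73,73,73,73,73,73,73],"slide":[[0,0,-1],[0,0,-1],[0,0,-1],[-1,0,-0.5],[-1,0,0],[-1,0,0],[0,0,0],[0,0,0]],"spin":[0,0,0,0,0,0,0,0]}'
python3 - <<'E'
from h import *
# numeric check: caps where expected in the top view (pixel colour there) 
m=env.camera_model('top');im=env.grab_frame('top')[:,:,::-1];g=cv2.cvtColor(np.ascontiguousarray(im),cv2.COLOR_BGR2HSV)
ref=cv2.cvtColor(cv2.imread('pics/top0.png'),cv2.COLOR_BGR2HSV)
for n,p in(('salt',(504,60,95)),('yellow',(496,-7,104)),('black',(488,-78,113)),('jam',(582.6,44,98)),('grey',(568,-76,98))):
    u,v=proj(m,p).astype(int);print(n,(u,v),np.median(g[v-4:v+5,u-4:u+5].reshape(-1,3),0))
for n,(y0,y1,x0,x1) in (('lemon',(280,312,232,270)),('garlic',(286,314,288,316)),('mug',(160,210,330,395))):
    print(n,'diff',np.abs(g[y0:y1,x0:x1,2].astype(int)-ref[y0:y1,x0:x1,2]).mean())
# jam & grey lid blobs in wrist view
print(env.state()['ee_pos'].round(0))
E
```

```text
time_s: 49.35
ee_pos: [567.9, -75.8, 159.5]
ee_rot: [180.0, 0.0, 83.4]
force: [1.1, 0.5, -0.6]
gripper_width: 73.2
gripper_force: 0.0
time_s: 50.15
ee_pos: [557.4, -165.4, 263.1]
ee_rot: [180.0, -0.0, 83.4]
force: [-0.3, 0.1, -0.3]
gripper_width: 72.7
gripper_force: 0.0
salt (np.int64(406), np.int64(274)) [ 16.  29. 182.]
yellow (np.int64(441), np.int64(281)) [ 28.  26. 234.]
black (np.int64(479), np.int64(288)) [30. 81. 49.]
jam (np.int64(417), np.int64(235)) [ 19.  20. 234.]
grey (np.int64(477), np.int64(249)) [ 13.  17. 207.]
lemon diff 1.8536184210526316
garlic diff 7.221938775510204
mug diff 1.5587692307692307
[ 557. -165.  263.]
```

```bash
python3 - <<'E'
from h import *
m=env.camera_model('wrist');im=np.ascontiguousarray(env.grab_frame('wrist')[:,:,::-1]);g=cv2.cvtColor(im,cv2.COLOR_BGR2HSV)
for n,p,R in(('jam',(582.6,44,98),32),('grey',(568,-76,98),29)):
    u,v=proj(m,p);k=((g[:,:,1]<60)&(g[:,:,2]>110)).astype(np.uint8)*255
    M=np.zeros_like(k);cv2.circle(M,(int(u),int(v)),60,255,-1);k&=M;k=cv2.morphologyEx(k,cv2.MORPH_OPEN,cv2.getStructuringElement(2,(15,15)))
    c=max(cv2.findContours(k,0,2)[0],key=cv2.contourArea);cc,r=cv2.minEnclosingCircle(c);print(n,(u,v),cc,r,onz(m,cc,98).round(1))
print(env.job_done())
E
```

```text
Traceback (most recent call last):
ValueError: max() iterable argument is empty
```

```bash
python3 - <<'E'
from h import *
m=env.camera_model('wrist');im=np.ascontiguousarray(env.grab_frame('wrist')[:,:,::-1]);g=cv2.cvtColor(im,cv2.COLOR_BGR2HSV)
for n,p in(('jam',(582.6,44,98)),('grey',(568,-76,98)),('black',(488,-78,113)),('yellow',(496,-7,104)),('salt',(504,60,95))):
    u,v=proj(m,p).round().astype(int);print(n,u,v,[g[min(max(v+dy,0),479),min(max(u+dx,0),639)].tolist() for dx,dy in((0,0),(15,0),(-15,0),(0,15),(0,-15),(55,0),(-55,0))])
E
```

```text
jam 315 -55 [[5, 117, 113], [2, 132, 143], [4, 111, 85], [5, 117, 113], [5, 117, 113], [24, 122, 253], [14, 157, 109]]
grey 314 118 [[20, 3, 251], [20, 3, 252], [20, 3, 251], [20, 3, 251], [20, 3, 251], [24, 114, 254], [14, 156, 141]]
black 214 131 [[36, 108, 59], [20, 55, 42], [36, 110, 58], [2, 187, 120], [37, 115, 60], [11, 183, 60], [23, 129, 253]]
yellow 211 34 [[30, 2, 254], [30, 6, 254], [27, 36, 253], [30, 14, 253], [26, 108, 250], [10, 181, 104], [19, 138, 245]]
salt 208 -65 [[14, 159, 122], [16, 34, 97], [12, 172, 49], [14, 159, 122], [14, 159, 122], [11, 169, 59], [22, 127, 251]]
```

The jam jar and salt were only out of frame above. The grey-lidded jar, black jar and yellow jar are exactly where expected, and the top view confirmed the jam jar and the salt.

```bash
python3 -c "
from workcell import env
print(env.job_done())"
```

```text
the job is handed in; nothing more can be done
None
```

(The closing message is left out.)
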